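# Press the canister lids home at the hot-drinks stall

### The job

On the drinks stall, the lids of the red and the green steel canister are standing up out of their rims. Press each of these two lids straight down until it is fully home, without tipping its canister or shoving it out of place. The blue canister is already closed: do not touch it.

Things in the scene. Friction and masses are not known exactly. Their poses are not given: they have to be found in the camera images.
- red_top (a point): Centre of the top of the red canister's lid, z up. Loose steel can, 110 mm across, rim 150 mm above the table, 1 kg, red band. Pale wooden lid 99 mm across, with a red disc 68 mm across, 6 mm high: the point is on it. Lid starts 10 to 16 mm too high, white seal showing, slides down without tilting at about 8 N, stays where left, hard stop when home: point then 156 mm up, wood flush with rim.
- green_top (a point): Centre of the top of the green canister's lid, z up. Canister and lid are the same as the red ones in size, weight and behaviour, but with a green disc and a green band. The lid also starts 10 to 16 mm too high and is home when this point is 156 mm above the table.
- blue_can: The blue canister: same size, blue disc and blue band, lid already home (disc top 156 mm above the table). Loose; origin at the centre of its underside, z up. To be left alone. Other things near by, upturned white mugs and a red money-box pig, are no taller than 160 mm.

How it is judged:
By the outcome, as a careful person would: the job done as asked, in the order asked, and still so for the second after the job is handed in, with the robot touching nothing.
It also fails if it takes over 34 s, if anything falls off the work surface, if the arm or the gripper's body presses on something with over 40 N, if the wrist force passes 120 N, or if a joint passes its speed limit or range.

### The arm

A 6-joint arm with a two-finger parallel gripper is mounted at the origin on the work surface. World frame = base frame: x ahead of the robot, y to its left, z up, the work surface at z = 0. Lengths are in m, angles in degrees, forces in N, time in s.
With the tool pointing down it reaches from about 0.325 to 0.9 m from the base axis. Payload 6.1 kg.
Tool frame: the origin (TCP) lies at the very end of the fingers, on their centre line; the grasp point (between the pads) lies 19 mm behind it; z points along the fingers, y is the line along which they close (so a half turn about z gives the same grasp; the last joint's range is limited). The gripper opens to 87 mm and grips with 3 to 60 N. Pads are 19 mm wide; open, the fingers measure 117 mm over their backs; the gripper's body (75 mm by 190 mm) begins 51 mm behind the grasp point.
Start: joints at [-81.022, 12.628, 87.462, -0, 79.91, -7.225], TCP at [0.174, -0.6, 0.223] pointing down, gripper open.
Joint ranges: [-170.65, 170.65], [-52.31, 119.04], [5.05, 147.46], [-71.25, 251.25], [11.57, 151.72], [-153.62, 153.62]. Speed limits (degrees/s): [147.25, 147.25, 172.46, 180, 180, 180].

### API

Orientations are given as a 3x3 rotation matrix whose columns are the frame's x, y, z axes.
In Python, from plant import env, eoat, cams, job gives the robot as it stands. Calls block until the motion is done:
- env.move_ptp(position, orientation): joint-space move of the TCP to a pose.
- env.line_to(position, max_speed=0.15, attitude=None, contact_N=None): straight line of the TCP; attitude=None keeps the orientation; max_speed is the mean speed in m/s. With contact_N (N) it stops when the force on the tool has changed by that much, and returns True; else False.
- env.goto_joints(angles): joint-space move.
- eoat.gripper_to(opening, newtons=None): finger opening in m; newtons is the grip in N (None keeps the last); returns when the fingers have stopped.
- env.pause(seconds).
- env.ik(position, orientation): joint angles nearest the present ones, or None.
- env.get_state(): the state.
- cams.capture(name): name is "scene" or "top" or "wrist"; returns the picture (384x512x3 uint8, blue, green, red); there is no depth.
- cams.calibration(name): a dict with "fx", "fy", "cx", "cy" (pixels), "dist" ([k1, k2, p1, p2, k3] as OpenCV has them; the pictures are not rectified), "rvec" (rotation vector, rad) and "tvec" (3), from world to camera coordinates, as OpenCV has them; the wrist camera has in their place "T_tool_cam" (4x4, takes a point from camera to tool coordinates, whose origin is the TCP and whose axes are the flange's). Camera axes: x right, y down, z forward; pixel columns grow to the right and rows downward; lengths in m; the calibration is good to about 2 mm. A picture is of the moment at which its call begins: read the wrist's pose just before it. calibration takes no time and is no camera call.
A pose or a line that the arm cannot do raises env.PlanningError and nothing moves.
- job.sign_off(): hands the job in; it is judged then, once.
The state is a dict: "clock": time; "q": joint angles; "dq": joint speeds; "tau": joint torques, N m; "tcp_pos": TCP position; "tcp_rot": TCP orientation; "force": force on the tool from outside, world axes, zero at the start; "wrist_torque": the same for the moment, N m; "opening": finger opening in m; "grip_force": force on a finger pad.
Only numpy, scipy, OpenCV 4.12 (cv2) and the standard library are available. Lean on these libraries where they do the work, as an engineer would, in place of code of your own. Each camera call takes 0.05 s, during which the arm holds its last target. There are 200 camera calls.

## Working session

There is one attempt and no reset: what is moved stays moved. The work goes in short steps, each a Python script; the robot and the scene stay as the last script left them, time stands still between calls to the robot, and variables do not carry over. Pictures are saved under pics/ and viewed, at most 10 in all, crops included, and the job is handed in when it is done.

```bash
mkdir -p pics; ls; python3 - <<'E'
from plant import env,eoat,cams,job
import cv2,numpy as np
for n in("scene","top"):
    cv2.imwrite(f"pics/{n}0.png",cams.capture(n)); c=cams.calibration(n); print(n,c)
s=env.get_state();print(s["clock"],s["tcp_rot"],s["force"],cams.calibration("wrist"))
E
```

```text
pics
scene {'fx': 476.06746771064496, 'fy': 476.06746771064496, 'cx': 247.24387009691247, 'cy': 182.57319930045696, 'dist': array([0.0003447, 0.       , 0.       , 0.       , 0.       ]), 'rvec': array([ 1.37785238,  2.04128899, -0.955976  ]), 'tvec': array([ 0.2187267 , -0.24473401,  1.3831744 ])}
top {'fx': 404.8165730854324, 'fy': 404.8165730854324, 'cx': 250.7905693272038, 'cy': 191.70403522474925, 'dist': array([-0.0793203,  0.       ,  0.       ,  0.       ,  0.       ]), 'rvec': array([ 2.13149425, -2.15958956,  0.19213096]), 'tvec': array([0.01325093, 0.58870433, 0.7204375 ])}
0.1 [[ 9.60276986e-01  2.79048424e-01 -2.96009635e-04]
 [ 2.79048496e-01 -9.60275319e-01  1.80231342e-03]
 [ 2.18681972e-04 -1.81332114e-03 -9.99998332e-01]] [0.96149884 0.15552838 0.45837911] {'fx': 287.09768459718225, 'fy': 287.09768459718225, 'cx': 259.8922582522633, 'cy': 195.76602168805343, 'dist': array([-0.03264364,  0.        ,  0.        ,  0.        ,  0.        ]), 'T_tool_cam': array([[ 4.67679233e-04, -9.63209417e-01, -2.68751558e-01,
         7.37066207e-02],
       [ 9.99998285e-01, -3.11860718e-05,  1.85196005e-03,
        -2.59589464e-04],
       [-1.79220667e-03, -2.68751963e-01,  9.63207750e-01,
        -1.63225808e-01],
       [ 0.00000000e+00,  0.00000000e+00,  0.00000000e+00,
         1.00000000e+00]])}
```

View pics/scene0.png

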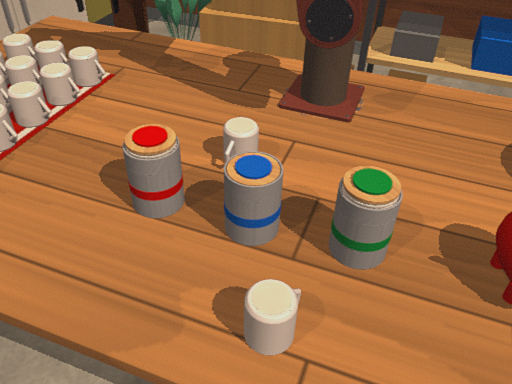

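View pics/top0.png

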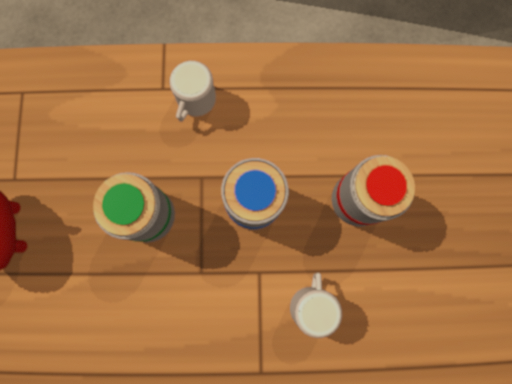

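The scene view shows the red disc at (152,136), blue at (253,166) and green at (373,181). The top view has red at (386,186), blue at (256,190) and green at (124,204). I'll triangulate the disc centres, using blue (known height 0.156) as the check.

```bash
cat > h.py <<'E'
import cv2,numpy as np
from plant import env,eoat,cams,job
def disc(im,col,near=None):
    b,g,r=[im[...,i].astype(int) for i in range(3)]
    m={'red':(r>150)&(g<60)&(b<60),'green':(g>70)&(r<60)&(b<80),'blue':(b>110)&(r<60)&(g<110)}[col].astype(np.uint8)
    n,l,s,c=cv2.connectedComponentsWithStats(m)
    i=[k for k in range(1,n) if s[k,4]>150]
    i=min(i,key=lambda k:np.hypot(*(c[k]-near))) if near is not None else max(i,key=lambda k:s[k,4])
    cnt=max(cv2.findContours((l==i).astype(np.uint8),0,1)[0],key=len)
    e=cv2.fitEllipse(cnt); return np.array(e[0]),e[1],cnt[:,0].astype(float)
def ray(uv,c,T=None):
    K=np.array([[c['fx'],0,c['cx']],[0,c['fy'],c['cy']],[0,0,1]])
    p=cv2.undistortPoints(np.array(uv,float).reshape(-1,1,2),K,c['dist'])[:,0]
    d=np.c_[p,np.ones(len(p))]
    if T is None:
        R=cv2.Rodrigues(c['rvec'])[0]; return -R.T@c['tvec'],d@R
    return T[:3,3],d@T[:3,:3].T
def tri(o,d):
    A=np.zeros((3,3));b=np.zeros(3);Ps=[]
    for oo,dd in zip(o,d):
        dd=dd/np.linalg.norm(dd);P=np.eye(3)-np.outer(dd,dd);A+=P;b+=P@oo;Ps.append((P,oo))
    x=np.linalg.solve(A,b); return x,[np.linalg.norm(P@(x-oo)) for P,oo in Ps]
def plane(o,d,z): return o+d*((z-o[2])/d[:,2])[:,None]
E
python3 - <<'E'
from h import *
near={'scene':dict(red=(152,136),blue=(253,166),green=(373,181)),'top':dict(red=(386,186),blue=(256,190),green=(124,204))}
np.set_printoptions(precision=4,suppress=True)
im={n:cv2.imread(f"pics/{n}0.png") for n in near}
for col in('red','green','blue'):
    O=[];D=[]
    for n in near:
        c=cams.calibration(n);uv,ax,cnt=disc(im[n],col,near[n][col]);o,d=ray([uv],c);O.append(o);D.append(d[0])
        P=plane(*ray(cnt,c),.156 if col=='blue' else .169);(x,y),r=cv2.minEnclosingCircle(P[:,:2].astype(np.float32)*1000)
        print(col,n,uv,np.array([x,y,2*r]))
    x,e=tri(O,D);print(x,e)
    for h in(.223,.26): print(env.ik([x[0],x[1],h],env.get_state()['tcp_rot']) is not None)
E
```

```text
red scene [149.7197 135.9701] [ 577.8023 -211.2297   70.9157]
red top [385.9999 185.1892] [ 577.5074 -211.6407   65.2638]
[ 0.5775 -0.212   0.168 ] [np.float64(0.0001866951567225282), np.float64(0.00018669515672244623)]
True
True
green scene [372.0619 181.3274] [551.7952 209.9195  69.8121]
green top [123.1063 203.9545] [551.8829 211.3198  62.9953]
[0.5519 0.2108 0.1686] [np.float64(0.00033370967552854663), np.float64(0.000333709675528559)]
True
True
blue scene [253.109  166.6743] [576.0692   0.4733  68.8676]
blue top [254.8468 190.1361] [573.9011   0.9907  62.4864]
[0.5742 0.0006 0.154 ] [np.float64(0.0003364399355119131), np.float64(0.00033643993551185213)]
True
True
```

Blue triangulates to z = 0.154 against the true 0.156. Red and green come out at about 0.168, within the expected 0.166–0.172, and both views agree to about 1 mm. I'll press with closed fingers on the disc centre, starting with red.

```bash
cat > press.py <<'E'
from h import *
def press(x,y):
    R=env.get_state()['tcp_rot'].copy() if False else np.diag([1.,-1,-1])
    env.move_ptp([x,y,.235],R); env.line_to([x,y,.19],.1)
    f0=env.get_state()['force']
    hit=env.line_to([x,y,.150],.025,contact_N=30)
    s=env.get_state();print('hit',hit,s['tcp_pos'],s['force']-f0,s['clock'])
    env.line_to([x,y,.24],.15); print(env.get_state()['clock'])
E
python3 - <<'E'
from press import *
eoat.gripper_to(0.0,20); print(env.get_state()['opening'],env.get_state()['clock'])
press(.5775,-.2118)
cv2.imwrite('pics/scene1.png',cams.capture('scene'))
E
```

```text
0.0004973069701292848 1.625
hit True [ 0.57785051 -0.21191075  0.15634457] [-1.94528742 -0.30145097  4.30172726] 5.6167
6.325
```

```bash
python3 - <<'E'
from press import *
press(.5519,.2108)
p=env.get_state()['tcp_pos']; env.move_ptp([.45,.45,.28],np.diag([1.,-1,-1]))
np.set_printoptions(precision=4,suppress=True)
near={'scene':dict(red=(152,140),blue=(253,166),green=(373,186)),'top':dict(red=(384,186),blue=(256,190),green=(126,204))}
im={n:cams.capture(n) for n in near}
[cv2.imwrite(f'pics/{n}2.png',im[n]) for n in im]
for col in('red','green','blue'):
    O=[];D=[]
    for n in near:
        o,d=ray([disc(im[n],col,near[n][col])[0]],cams.calibration(n));O.append(o);D.append(d[0])
    print(col,*tri(O,D))
print(env.get_state()['clock'])
E
```

```text
hit True [0.55229764 0.21093851 0.15634681] [-0.61504211 -0.30244581  4.32280772] 9.8917
10.6
red [ 0.5774 -0.2119  0.1542] [np.float64(0.00013094947986816538), np.float64(0.0001309494798683324)]
green [0.5519 0.2108 0.154 ] [np.float64(0.0003296067999044742), np.float64(0.00032960679990442143)]
blue [0.5742 0.0006 0.1539] [np.float64(0.00035061386284423177), np.float64(0.0003506138628442282)]
11.725
```

View pics/scene2.png

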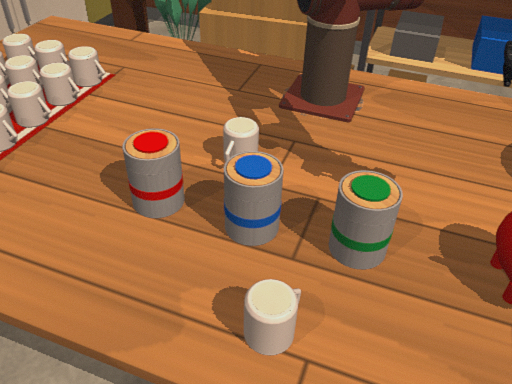

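The red disc is now at (151,142) and the green at (371,187). Both lids sit flush with no white seal showing, at the same measured height as the blue one, and no canister has moved. Handing in.

```bash
python3 -c "
from plant import job
print(job.sign_off())"
```

```text
the job is handed in; nothing more can be done
None
```

The red and green lids are pressed fully home, their canisters have not moved, the blue canister was not touched, and the job was handed in at about 12 s.

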